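# Get the tea box out from behind the tin and the spice jar

### The job

Get the tea box out of the wooden caddy: first clear the tin and the spice jar that stand in front of it onto the chopping board, and while both wait standing on the board set the tea box down, the same side up as it stood, inside the rim of the little dark tea tray. Then put the tin and the spice jar back in the caddy, each standing in the middle of the same round grey felt pad it came from. Keep them upright, and leave the mug and the glass at the back where they are.

Things in the scene. Friction and masses are not known exactly. Their poses are not given: they have to be found in the camera images.
- tin_mid (a point): round food tin, 58 mm in diameter and 72 mm tall, standing on one of the caddy's two felt pads (which one varies); the point is at its centre, half-way up (36 mm above its underside); z is its axis, up
- spice_jar_mid (a point): round clear spice jar with a flat black cap, 41 mm in diameter and 90 mm tall (the cap is the top 20 mm, as wide as the jar), standing on the other felt pad (which one varies); the point is at its centre, half-way up (45 mm above its underside); z is its axis, up
- tea_box_mid (a point): carton of tea, a closed rigid box 65 mm (x) by 142 mm (y) by 73 mm (z, up), standing on its broad underside at the back of the caddy behind the tin and the jar, its long side across the caddy; to be gripped across its 65 mm; the point is at its centre, half-way up (36.5 mm above its underside)
- pad_left (a point): centre of the left one of two round grey felt pads, 64 mm in diameter, on the floor of the caddy, at floor level (8 mm above the worktop). The caddy is a fixed, open, low wooden tray 158 mm (x, front to back) by 164 mm (y) with walls 6 mm thick; its side and back walls rise 12 mm above its floor, the front wall 6 mm. Axes are the caddy's: x to its back, y to its left, z up. The tea box's place is centred 71 mm further along x, half-way between the pads
- pad_right (a point): centre of the right one of the two felt pads, the same as pad_left and 78 mm from it along -y
- board_mid (a point): wooden chopping board, fixed, 18 mm thick; the point is the middle of its rectangular blade, on the top surface. The blade is about 200 mm (x) by 210 mm (y); the handle sticks out along -y (towards the robot). The side area where the tin and the jar wait
- tray_floor (a point): little dark wooden tea tray, fixed; the point is the middle of its inner floor, 6 mm above the worktop. Inside it measures 96 mm (x) by 174 mm (y), so that the tea box fits loosely with its long side along the tray's long side (y; either way round); its rim is 6 mm thick and rises 14 mm above the floor. z up
- mug: mug with a handle, 90 mm wide, 124 mm with the handle, 100 mm tall, standing at the back; not to be moved. Origin at its underside
- glass: drinking glass, 80 mm wide and 91 mm tall, at the back; not to be moved. Origin at its underside

How it is judged:
By the outcome, as a careful person would: the job done as asked, in the order asked, and still so for the second after the job is handed in, with the robot touching nothing.
It also fails if it takes over 134 s, if anything falls off the work surface, if the arm or the gripper's body presses on something with over 40 N, if the wrist force passes 120 N, or if a joint passes its speed limit or range.

### The arm

A 6-joint arm with a two-finger parallel gripper is mounted at the origin on a cart in front of the work surface, level with it; the furniture and walls round the work are solid. World frame = base frame: x ahead of the robot, y to its left, z up, the work surface at z = 0. Lengths are in m, angles in rad, forces in N, time in s.
With the tool pointing down it reaches from about 0.25 to 0.775 m from the base axis. Payload 4 kg.
Tool frame: the origin (TCP) lies at the very end of the fingers, on their centre line; the grasp point (between the pads) lies 19 mm behind it; z points along the fingers, y is the line along which they close (so a half turn about z gives the same grasp; the last joint's range is limited). The gripper opens to 85 mm and grips with 20 to 120 N. Pads are 22 mm wide; open, the fingers measure 114 mm over their backs; the gripper's body (76 mm by 85 mm) begins 54 mm behind the grasp point. The pads swing forward as they close: fully open they stand 13 mm farther back than shut.
Start: joints at [-1.308, 0.087, 1.371, -0, 1.684, -0.103], TCP at [0.197, -0.514, 0.231] pointing down, gripper open.
Joint ranges: [-3.1, 3.1], [-0.76, 2.03], [0.27, 2.55], [-1.08, 4.22], [0.17, 2.65], [-2.57, 2.57]. Speed limits (rad/s): [2.79, 2.79, 3.14, 3.14, 3.14, 3.14].

### API

Orientations are given as [roll, pitch, yaw] about the fixed x, y, z axes, in that order (R = Rz(yaw) Ry(pitch) Rx(roll)).
In Python, from bench import telemetry, get_image, sign_off gives the robot as it stands. The module is installed in compiled form; this text tells all that it offers.
- The arm moves only by the tool carry_out, never from a script. Its argument "deltas" is a list of rows, each an object of numbers: "x", "y", "z": the shift along the tool's x, y, z in mm; "wx", "wy", "wz": the turn, a rotation vector about the tool's x, y, z in rad; "claw": the opening, from -1 (shut) to 1 (fully open). A call has exactly 8 rows; each row shifts and turns the commanded pose from where the row before left it, along the tool's axes as they then stand; what a row does not reach is not made up. A row lasts 1/8 s, in which the tool goes at most 62.5 mm and 10.7 degrees, less where a joint would pass 70% of its speed; a pose out of reach is approached as far as the arm can. A call is refused whole if a number of a shift passes 62.5 or a number of a turn 0.188, either way. A call with a gripper value outside its range is refused whole. The fingers move at their own pace and stop on an object; the grip force is fixed at half the most. Time passes only in rows, so rows that do not move let the fingers close, or fill a call up. It gives the time, the measured TCP pose, the force, the opening and the grip force at its end, in the units of the state.
- telemetry.get_state(): the state, without advancing time (a new reading comes with each control period).
- get_image(name): name is "scene" or "top" or "wrist"; returns a dict with "color" (400x640x3 uint8, blue, green, red), "camera_matrix" (3x3 intrinsics, pixels), "k1" (the pictures are not rectified: a ray, as slopes to the right and down, at radius r is drawn at 1 + k1 r^2 times it, then the intrinsics apply), "R" (3x3) and "t" (3): a world point X has camera coordinates R X + t. Camera axes: x right, y down, z forward; pixel columns grow to the right and rows downward; lengths in m; the calibration is good to about 2 mm. A picture is of the moment at which its call begins. There is no depth.
- sign_off(): hands the job in; it is judged then, once.
The state is a dict: "t": time; "joints": joint angles; "dq": joint speeds; "tau": joint torques, N m; "tool_pos": TCP position; "tool_rot": TCP orientation; "wrist_force": force on the tool from outside, world axes, zero at the start; "torque": the same for the moment, N m; "grip_width": finger opening in m; "grip_force": force on a finger pad.
Only numpy, scipy, OpenCV 4.12 (cv2) and the standard library are available. Lean on these libraries where they do the work, as an engineer would, in place of code of your own. Each camera call takes 0.05 s, during which the arm holds its last target. There are 200 camera calls.

## Working session

There is one attempt and no reset: what is moved stays moved. The work goes in short steps, Python scripts to look and compute and a tool call to move; the robot and the scene stay as the last step left them, time stands still between calls to the robot, and variables do not carry over. Pictures are saved under pics/ and viewed, at most 14 in all, crops included, and the job is handed in when it is done.

Besides the shell and the picture viewer there is one more tool, called after ">>>" in YAML: its name, and indented under it one key for each argument. carry_out: Moves the arm, as the interface text tells. Its arguments: {"type":"object","properties":{"deltas":{"type":"array","items":{"type":"object","properties":{"x":{"type":"number"},"y":{"type":"number"},"z":{"type":"number"},"wx":{"type":"number"},"wy":{"type":"number"},"wz":{"type":"number"},"claw":{"type":"number"}}}}},"required":["deltas"]}

```bash
mkdir -p pics; cat > h.py <<'E'
import numpy as np, cv2
from bench import telemetry, get_image, sign_off
def ray(im,u,v):
    K=im["camera_matrix"]; K=np.array(K)
    d=np.array([(u-K[0,2])/K[0,0],(v-K[1,2])/K[1,1]]); s=d.copy()
    for _ in range(30): s=d/(1+im["k1"]*(s@s))
    R=np.array(im["R"]);t=np.array(im["t"])
    return -R.T@t, R.T@np.array([s[0],s[1],1])
def onz(im,u,v,z):
    c,d=ray(im,u,v); return c+d*(z-c[2])/d[2]
def proj(im,X):
    p=np.array(im["R"])@np.array(X)+np.array(im["t"]); s=p[:2]/p[2]; s=s*(1+im["k1"]*(s@s))
    K=np.array(im["camera_matrix"]); return s[0]*K[0,0]+K[0,2], s[1]*K[1,1]+K[1,2]
def snap(n,f=None):
    im=get_image(n); 
    if f: cv2.imwrite("pics/"+f,im["color"])
    return im
E
python3 - <<'E'
from h import *
import pickle
d={}
for n in("scene","top","wrist"):
    d[n]=snap(n,n+"0.png"); im=d[n]; print(n,im["k1"],(-np.array(im["R"]).T@im["t"]).round(3),np.array(im["camera_matrix"])[0])
pickle.dump(d,open("i0.pkl","wb"))
s=telemetry.get_state();print(s)
E
```

```text
scene -0.05961087205179164 [-0.14   0.461  0.983] [491.78600284   0.         319.86252425]
top -0.033108246197114694 [ 0.434 -0.097  1.077] [457.56548737   0.         325.0423131 ]
wrist -0.02734322707821185 [ 0.269 -0.487  0.372] [303.70144403   0.         321.07544444]
{'t': 0.15, 'joints': array([-1.30810235e+00,  8.78509956e-02,  1.37191613e+00, -1.79853487e-05,
        1.68362613e+00, -1.03103805e-01]), 'dq': array([ 0.00057296, -0.00443835, -0.00201351,  0.0004985 ,  0.00093699,
       -0.0006546 ]), 'tau': array([ 2.13220272e-03, -3.52373564e+01, -3.13679266e+01, -5.34941094e-06,
        7.99780682e-03,  1.93625272e-05]), 'tool_pos': array([ 0.19661873, -0.51323841,  0.2303675 ]), 'tool_rot': array([-3.13979978e+00, -1.67540155e-04,  3.65795625e-01]), 'wrist_force': array([ 0.36853684,  0.17591428, -0.6414548 ]), 'torque': array([ 0.01208483, -0.02145586,  0.05911397]), 'grip_force': 0.0, 'grip_width': 0.0852092930145144}
```

View pics/top0.png

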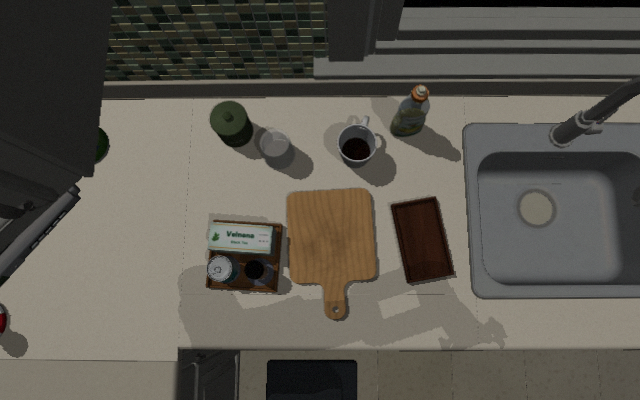

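View pics/scene0.png

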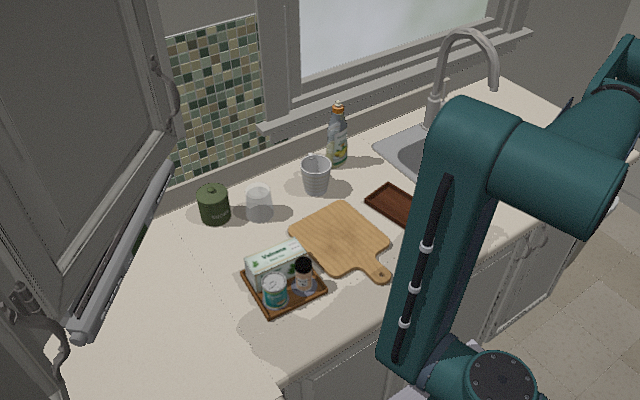

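The top view shows the caddy at about (244,256), with the tea box behind, the tin at (220,268) and the jar at (257,270). The board is at about (332,237) and the tray at about (423,240). The scene view agrees, with the tin on the left pad.

```bash
python3 - <<'E'
from h import *
import pickle
im=pickle.load(open("i0.pkl","rb"))["top"]; c=im["color"]
cv2.imwrite("pics/topc.png",cv2.resize(c[205:305,200:300],None,fx=6,fy=6,interpolation=cv2.INTER_CUBIC))
cv2.imwrite("pics/topd.png",cv2.resize(c[180:330,280:460],None,fx=4,fy=4,interpolation=cv2.INTER_CUBIC))
w=lambda u,v,z:onz(im,u,v,z).round(4)
for u,v in((320,200),(420,200),(320,300)):print(w(u,v,0))
hsv=cv2.cvtColor(c,cv2.COLOR_BGR2HSV)
def comp(m,name,z,lim):
    m=m.astype(np.uint8)*255; x0,x1,y0,y1=lim; k=np.zeros_like(m);k[y0:y1,x0:x1]=m[y0:y1,x0:x1]
    cs,_=cv2.findContours(cv2.morphologyEx(k,cv2.MORPH_CLOSE,np.ones((3,3))),cv2.RETR_EXTERNAL,cv2.CHAIN_APPROX_NONE)
    b=max(cs,key=cv2.contourArea); P=np.array([onz(im,*p[0],z)[:2] for p in b],np.float32)
    r=cv2.minAreaRect(P); print(name,cv2.boundingRect(b),r)
sat=hsv[...,1]
comp((sat>80)&(hsv[...,2]<120),"tray",0.02,(385,460,190,290))
comp((sat>80),"board",0.018,(283,381,180,284))
comp((hsv[...,2]>120)&(sat<90),"tea",0.081,(200,275,219,255))
E
```

```text
[ 0.6546 -0.0607  0.    ]
[ 0.6542 -0.3003  0.    ]
[ 0.4193 -0.0618  0.    ]
tray (391, 197, 63, 86) ((0.5592547655105591, -0.2965148687362671), (0.18518516421318054, 0.10908959060907364), 10.366275787353516)
board (287, 188, 90, 96) ((0.565977931022644, -0.0854589194059372), (0.22043025493621826, 0.2004706859588623), 3.385313034057617)
tea (200, 219, 72, 36) ((0.556851327419281, 0.12361790984869003), (0.07763080298900604, 0.15910863876342773), 0.16780105233192444)
```

View pics/topc.png

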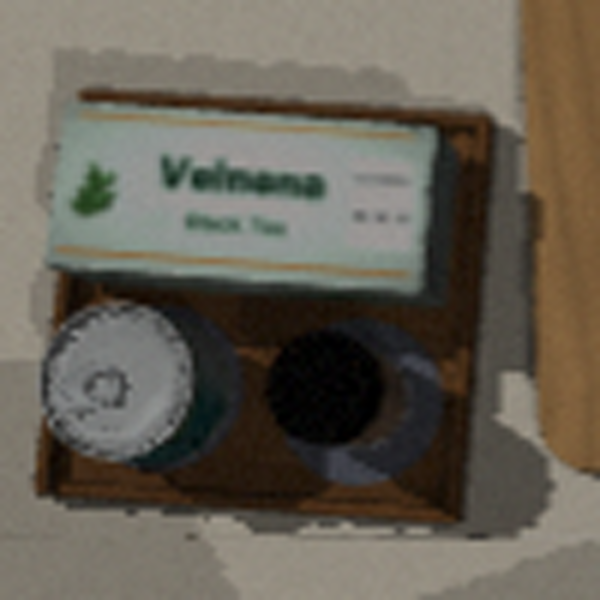

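View pics/topd.png

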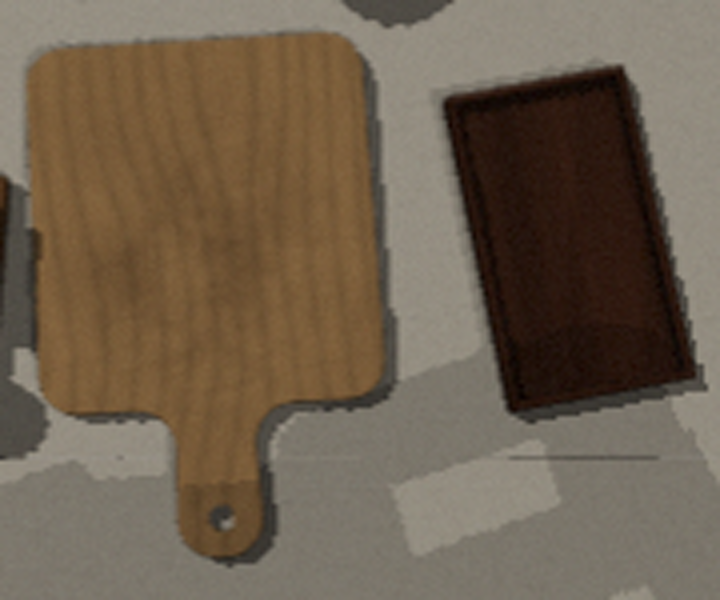

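The enlarged crops show these corner positions:
- **Tea box top (crop c):** (68,100), (440,128), (422,293) and (47,265).
- **Lid centres:** tin (118,382), jar cap (326,388).
- **Caddy corners:** (492,112), (462,522) and (38,495).
- **Tray corners (crop d):** (445,98), (622,67), (695,378) and (512,410).

```bash
python3 - <<'E'
from h import *
import pickle
D=pickle.load(open("i0.pkl","rb")); im=D["top"]
def pts(L,f,ox,oy,z): return np.array([onz(im,(u+.5)/f-.5+ox,(v+.5)/f-.5+oy,z)[:2] for u,v in L])
def rect(n,L,f,ox,oy,z):
    P=pts(L,f,ox,oy,z); e=np.roll(P,-1,0)-P
    print(n,P.round(4).tolist(),"mid",P.mean(0).round(4),"len",np.linalg.norm(e,axis=1).round(4),"ang",np.degrees(np.arctan2(e[:,1],e[:,0])).round(1))
rect("tea",[(68,100),(440,128),(422,293),(47,265)],6,200,205,.081)
rect("tray",[(445,98),(622,67),(695,378),(512,410)],4,280,180,.020)
rect("board",[(27,45),(365,32),(385,402),(42,415)],4,280,180,.018)
rect("caddyTR,BR,BL",[(492,112),(462,522),(38,495)],6,200,205,.017)
print("tin",pts([(118,382)],6,200,205,.080),"jar",pts([(326,388)],6,200,205,.098))
g=cv2.cvtColor(im["color"],cv2.COLOR_BGR2HSV)
print("mug",pts([(357,145)],1,0,0,.1),"glass",pts([(275,142)],1,0,0,.091))
E
```

```text
tea [[0.5904, 0.1785], [0.5799, 0.0401], [0.5195, 0.0452], [0.5294, 0.1831]] mid [0.5548 0.1117] len [0.1388 0.0607 0.1383 0.0612] ang [-94.3 175.2  85.9  -4.3]
tray [[0.6404, -0.2279], [0.6588, -0.3324], [0.4777, -0.3661], [0.4598, -0.2615]] mid [ 0.5592 -0.297 ] len [0.1061 0.1842 0.1062 0.1837] ang [ -80.  -169.5   99.7   10.5]
board [[0.6732, 0.0188], [0.6807, -0.1818], [0.4643, -0.1897], [0.4565, 0.0061]] mid [ 0.5687 -0.0867] len [0.2008 0.2166 0.1959 0.2171] ang [ -87.9 -177.9   92.3    3.4]
caddyTR,BR,BL [[0.5956, 0.0287], [0.438, 0.0369], [0.4473, 0.2001]] mid [0.4936 0.0886] len [0.1579 0.1636 0.2267] ang [177.   86.7 -49.1]
tin [[0.4870728  0.15522076]] jar [[0.48426519 0.07609324]]
mug [[ 0.7593174  -0.14607625]] glass [[0.77031784 0.03888654]]
```

>>> carry_out:
  deltas:
    - {"wz": 0.142}
    - {"wz": 0.142}
    - {"wz": 0.142}
    - {"x": 14, "y": -49}
    - {"x": 14, "y": -49}
    - {"x": 14, "y": -49}
    - {"x": 14, "y": -49}
    - {"x": 14, "y": -49}

```text
invalid input at $.deltas[0]: expected keys x, y, z, wx, wy, wz, claw
```

>>> carry_out:
  deltas:
    - {"x": 14, "y": -49}
    - {"x": 14, "y": -49}
    - {"x": 14, "y": -49}
    - {"x": 14, "y": -49}
    - {"x": 14, "y": -49}
    - {"x": 14, "y": -49}
    - {"x": 14, "y": -49}
    - {"x": 14, "y": -49, "claw": 0.5}

```text
invalid input at $.deltas[0]: expected keys x, y, z, wx, wy, wz, claw
```

>>> carry_out:
  deltas:
    - {"claw": 0.4}
    - {"claw": 0.4}
    - {"claw": 0.4}
    - {"claw": 0.4}
    - {"claw": 0.4}
    - {"claw": 0.4}
    - {"claw": 0.4}
    - {"claw": 0.4}

```text
invalid input at $.deltas[0]: expected keys x, y, z, wx, wy, wz, claw
```

```bash
python3 - <<'E'
from h import *
import pickle
im=snap("wrist","w1.png"); pickle.dump(im,open("w1.pkl","wb"))
s=telemetry.get_state();print(s["t"],s["tool_pos"],s["tool_rot"],s["grip_width"],s["wrist_force"])
for n,p in dict(tin=(.4871,.1552,.08),jar=(.4843,.0761,.098)).items(): print(n,proj(im,p))
E
```

```text
0.2 [ 0.19664934 -0.51332472  0.23057097] [-3.14022625e+00 -1.54621048e-04  3.65777444e-01] 0.08601981623269465 [-0.06315329  0.27840506 -0.11451665]
tin (np.float64(-39.73252576845829), np.float64(-149.68348806702915))
jar (np.float64(-76.32123466455687), np.float64(-216.287208038627))
```

View pics/w1.png

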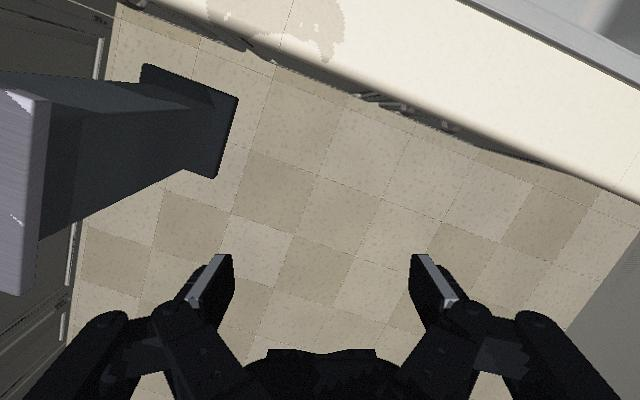

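The moves were refused because every row needs all the keys, so this wrist picture shows only the start view: the floor, with the fingertips at about (210,280) and (435,280).

>>> carry_out:
  deltas:
    - {"x": 0, "y": 0, "z": 0, "wx": 0, "wy": 0, "wz": 0.142, "claw": 1}
    - {"x": 0, "y": 0, "z": 0, "wx": 0, "wy": 0, "wz": 0.142, "claw": 1}
    - {"x": 0, "y": 0, "z": 0, "wx": 0, "wy": 0, "wz": 0.142, "claw": 1}
    - {"x": 14, "y": -49, "z": 0, "wx": 0, "wy": 0, "wz": 0, "claw": 1}
    - {"x": 14, "y": -49, "z": 0, "wx": 0, "wy": 0, "wz": 0, "claw": 1}
    - {"x": 14, "y": -49, "z": 0, "wx": 0, "wy": 0, "wz": 0, "claw": 1}
    - {"x": 14, "y": -49, "z": 0, "wx": 0, "wy": 0, "wz": 0, "claw": 1}
    - {"x": 14, "y": -49, "z": 0, "wx": 0, "wy": 0, "wz": 0, "claw": 1}

```text
t: 1.2
tool_pos: [0.2816, -0.2716, 0.2312]
tool_rot: [3.142, -0.0, -0.061]
wrist_force: [0.4, -0.2, 0.0]
grip_width: 0.0853
grip_force: 0.0
```

>>> carry_out:
  deltas:
    - {"x": 14, "y": -49, "z": 0, "wx": 0, "wy": 0, "wz": 0, "claw": 0.4}
    - {"x": 14, "y": -49, "z": 0, "wx": 0, "wy": 0, "wz": 0, "claw": 0.4}
    - {"x": 14, "y": -49, "z": 0, "wx": 0, "wy": 0, "wz": 0, "claw": 0.4}
    - {"x": 14, "y": -49, "z": 0, "wx": 0, "wy": 0, "wz": 0, "claw": 0.4}
    - {"x": 14, "y": -49, "z": 0, "wx": 0, "wy": 0, "wz": 0, "claw": 0.4}
    - {"x": 14, "y": -49, "z": 0, "wx": 0, "wy": 0, "wz": 0, "claw": 0.4}
    - {"x": 14, "y": -49, "z": 0, "wx": 0, "wy": 0, "wz": 0, "claw": 0.4}
    - {"x": 0, "y": 0, "z": 0, "wx": 0, "wy": 0, "wz": 0, "claw": 0.4}

```text
t: 2.2
tool_pos: [0.3999, 0.066, 0.2309]
tool_rot: [-3.141, 0.001, -0.054]
wrist_force: [-0.3, 0.2, -0.4]
grip_width: 0.0599
grip_force: 0.0
```

```bash
python3 - <<'E'
from h import *
import pickle
im=snap("wrist","w1.png"); pickle.dump(im,open("w1.pkl","wb"))
s=telemetry.get_state();print(s["t"],s["tool_pos"],s["tool_rot"],s["grip_width"],s["wrist_force"])
for n,p in dict(tin=(.4871,.1552,.08),jar=(.4843,.0761,.098)).items(): print(n,proj(im,p))
E
```

```text
2.25 [0.39960701 0.06432082 0.23091247] [ 3.14095665e+00  1.11188352e-03 -5.63236274e-02] 0.05962571272643483 [ 0.86831213 -0.33059216 -1.26673223]
tin (np.float64(217.41439073787714), np.float64(96.16598079581993))
jar (np.float64(302.462957888738), np.float64(93.78212304116299))
```

View pics/w1.png

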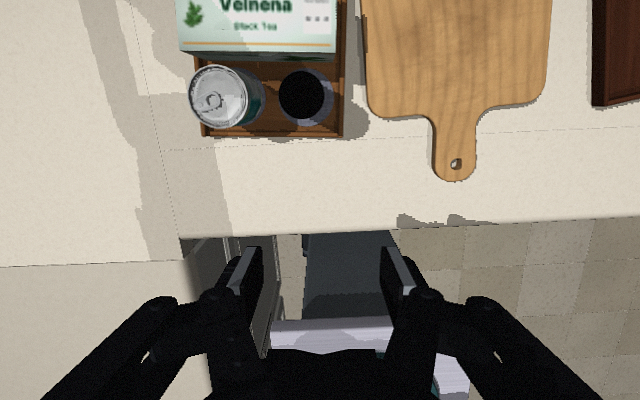

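The wrist view shows the tin lid at about (218,97) and the jar cap at about (305,95), both within 3 px of the predictions.

```bash
python3 - <<'E'
from h import *
import pickle
im=pickle.load(open("w1.pkl","rb")); im0=pickle.load(open("i0.pkl","rb"))["top"]
for nm,I,lim,lt in(("w",im,(270,340,60,130),(180,262,62,135)),("t",im0,(240,275,255,290),(204,238,252,285))):
    g=cv2.cvtColor(I["color"],cv2.COLOR_BGR2GRAY)
    x0,x1,y0,y1=lim; m=(g[y0:y1,x0:x1]<14).astype(np.uint8)
    n,l,st,c=cv2.connectedComponentsWithStats(m); k=1+st[1:,4].argmax(); cs,_=cv2.findContours((l==k).astype(np.uint8),0,1); (u,v),r=cv2.minEnclosingCircle(max(cs,key=cv2.contourArea))
    print(nm,"jar",c[k]+[x0,y0],(u+x0,v+y0,r),onz(I,c[k][0]+x0,c[k][1]+y0,.098).round(4))
    x0,x1,y0,y1=lt; hs=cv2.cvtColor(I["color"],cv2.COLOR_BGR2HSV)[y0:y1,x0:x1]; m=((hs[...,1]<45)&(hs[...,2]>90)).astype(np.uint8)
    m=cv2.morphologyEx(m,cv2.MORPH_OPEN,np.ones((3,3)))
    n,l,st,c=cv2.connectedComponentsWithStats(m); k=1+st[1:,4].argmax(); cs,_=cv2.findContours((l==k).astype(np.uint8),0,1); h=cv2.convexHull(max(cs,key=cv2.contourArea)); e=cv2.fitEllipse(h)
    print(nm,"tin",e,onz(I,e[0][0]+x0,e[0][1]+y0,.080).round(4))
E
```

```text
w jar [300.70261646  94.61646458] (301.0467987060547, 94.5541877746582, 23.643049240112305) [0.4837 0.0777 0.098 ]
w tin ((15.67087173461914, 35.93466567993164), (74.16554260253906, 107.07485961914062), 90.06017303466797) [0.4868 0.1755 0.08  ]
t jar [253.6        269.17931034] (253.52777767181396, 268.62963008880615, 10.031023025512695) [0.4844 0.0768 0.098 ]
t tin ((2.7422122955322266, 15.549932479858398), (31.156972885131836, 48.849822998046875), 91.96826934814453) [0.4885 0.1828 0.08  ]
```

>>> carry_out:
  deltas:
    - {"x": 28, "y": -6, "z": 0, "wx": 0, "wy": 0, "wz": 0, "claw": 0.4}
    - {"x": 28, "y": -6, "z": 0, "wx": 0, "wy": 0, "wz": 0, "claw": 0.4}
    - {"x": 27.5, "y": -5.5, "z": 0, "wx": 0, "wy": 0, "wz": 0, "claw": 0.4}
    - {"x": 0, "y": 0, "z": 35, "wx": 0, "wy": 0, "wz": 0, "claw": 0.4}
    - {"x": 0, "y": 0, "z": 35, "wx": 0, "wy": 0, "wz": 0, "claw": 0.4}
    - {"x": 0, "y": 0, "z": 31, "wx": 0, "wy": 0, "wz": 0, "claw": 0.4}
    - {"x": 0, "y": 0, "z": 0, "wx": 0, "wy": 0, "wz": 0, "claw": 0.4}
    - {"x": 0, "y": 0, "z": 0, "wx": 0, "wy": 0, "wz": 0, "claw": 0.4}

```text
t: 3.25
tool_pos: [0.4849, 0.0747, 0.1317]
tool_rot: [3.141, -0.002, -0.062]
wrist_force: [-0.3, -0.3, -0.0]
grip_width: 0.0597
grip_force: 0.0
```

>>> carry_out:
  deltas:
    - {"x": -1, "y": -2, "z": 0, "wx": 0, "wy": 0, "wz": 0, "claw": 0.4}
    - {"x": 0, "y": 0, "z": 30, "wx": 0, "wy": 0, "wz": 0, "claw": 0.4}
    - {"x": 0, "y": 0, "z": 30, "wx": 0, "wy": 0, "wz": 0, "claw": 0.4}
    - {"x": 0, "y": 0, "z": 15, "wx": 0, "wy": 0, "wz": 0, "claw": 0.4}
    - {"x": 0, "y": 0, "z": 15, "wx": 0, "wy": 0, "wz": 0, "claw": 0.4}
    - {"x": 0, "y": 0, "z": 0, "wx": 0, "wy": 0, "wz": 0, "claw": 0.4}
    - {"x": 0, "y": 0, "z": 0, "wx": 0, "wy": 0, "wz": 0, "claw": 0.4}
    - {"x": 0, "y": 0, "z": 0, "wx": 0, "wy": 0, "wz": 0, "claw": 0.2}

```text
t: 4.25
tool_pos: [0.4842, 0.0777, 0.0414]
tool_rot: [-3.141, -0.002, -0.06]
wrist_force: [-0.6, -0.7, -0.7]
grip_width: 0.0511
grip_force: 0.0
```

>>> carry_out:
  deltas:
    - {"x": 0, "y": 0, "z": 0, "wx": 0, "wy": 0, "wz": 0, "claw": -0.3}
    - {"x": 0, "y": 0, "z": 0, "wx": 0, "wy": 0, "wz": 0, "claw": -0.3}
    - {"x": 0, "y": 0, "z": 0, "wx": 0, "wy": 0, "wz": 0, "claw": -0.3}
    - {"x": 0, "y": 0, "z": 0, "wx": 0, "wy": 0, "wz": 0, "claw": -0.3}
    - {"x": 0, "y": 0, "z": 0, "wx": 0, "wy": 0, "wz": 0, "claw": -0.3}
    - {"x": 0, "y": 0, "z": 0, "wx": 0, "wy": 0, "wz": 0, "claw": -0.3}
    - {"x": 0, "y": 0, "z": 0, "wx": 0, "wy": 0, "wz": 0, "claw": -0.3}
    - {"x": 0, "y": 0, "z": 0, "wx": 0, "wy": 0, "wz": 0, "claw": -0.3}

```text
t: 5.25
tool_pos: [0.4842, 0.0779, 0.0414]
tool_rot: [-3.141, -0.002, -0.06]
wrist_force: [-0.8, 1.1, 6.1]
grip_width: 0.0395
grip_force: 60.6
```

>>> carry_out:
  deltas:
    - {"x": 0, "y": 0, "z": -20, "wx": 0, "wy": 0, "wz": 0, "claw": -0.3}
    - {"x": 0, "y": 0, "z": -40, "wx": 0, "wy": 0, "wz": 0, "claw": -0.3}
    - {"x": 0, "y": 0, "z": -40, "wx": 0, "wy": 0, "wz": 0, "claw": -0.3}
    - {"x": 0, "y": 0, "z": -40, "wx": 0, "wy": 0, "wz": 0, "claw": -0.3}
    - {"x": 0, "y": 0, "z": -20, "wx": 0, "wy": 0, "wz": 0, "claw": -0.3}
    - {"x": 10, "y": 14, "z": 0, "wx": 0, "wy": 0, "wz": 0, "claw": -0.3}
    - {"x": 22, "y": 32, "z": 0, "wx": 0, "wy": 0, "wz": 0, "claw": -0.3}
    - {"x": 22, "y": 32, "z": 0, "wx": 0, "wy": 0, "wz": 0, "claw": -0.3}

```text
t: 6.25
tool_pos: [0.5323, -0.0051, 0.1977]
tool_rot: [3.141, 0.004, -0.06]
wrist_force: [-0.7, 0.6, -1.3]
grip_width: 0.0394
grip_force: 60.5
```

>>> carry_out:
  deltas:
    - {"x": 22, "y": 32, "z": 0, "wx": 0, "wy": 0, "wz": 0, "claw": -0.3}
    - {"x": 22, "y": 32, "z": 0, "wx": 0, "wy": 0, "wz": 0, "claw": -0.3}
    - {"x": 22, "y": 32, "z": 0, "wx": 0, "wy": 0, "wz": 0, "claw": -0.3}
    - {"x": 18, "y": 26, "z": 0, "wx": 0, "wy": 0, "wz": 0, "claw": -0.3}
    - {"x": 0, "y": 0, "z": 20, "wx": 0, "wy": 0, "wz": 0, "claw": -0.3}
    - {"x": 0, "y": 0, "z": 40, "wx": 0, "wy": 0, "wz": 0, "claw": -0.3}
    - {"x": 0, "y": 0, "z": 40, "wx": 0, "wy": 0, "wz": 0, "claw": -0.3}
    - {"x": 0, "y": 0, "z": 20, "wx": 0, "wy": 0, "wz": 0, "claw": -0.3}

```text
t: 7.25
tool_pos: [0.6061, -0.1306, 0.0745]
tool_rot: [-3.14, 0.009, -0.061]
wrist_force: [-0.7, -0.7, -0.8]
grip_width: 0.0394
grip_force: 60.5
```

>>> carry_out:
  deltas:
    - {"x": 0, "y": 0, "z": 12, "wx": 0, "wy": 0, "wz": 0, "claw": -0.3}
    - {"x": 0, "y": 0, "z": 8, "wx": 0, "wy": 0, "wz": 0, "claw": -0.3}
    - {"x": 0, "y": 0, "z": 4, "wx": 0, "wy": 0, "wz": 0, "claw": -0.3}
    - {"x": 0, "y": 0, "z": 2, "wx": 0, "wy": 0, "wz": 0, "claw": -0.3}
    - {"x": 0, "y": 0, "z": 0, "wx": 0, "wy": 0, "wz": 0, "claw": -0.3}
    - {"x": 0, "y": 0, "z": 0, "wx": 0, "wy": 0, "wz": 0, "claw": -0.3}
    - {"x": 0, "y": 0, "z": 0, "wx": 0, "wy": 0, "wz": 0, "claw": -0.3}
    - {"x": 0, "y": 0, "z": 0, "wx": 0, "wy": 0, "wz": 0, "claw": -0.3}

```text
t: 8.25
tool_pos: [0.6091, -0.1303, 0.0545]
tool_rot: [3.141, -0.0, -0.06]
wrist_force: [0.2, -0.1, -1.3]
grip_width: 0.0399
grip_force: 60.5
```

>>> carry_out:
  deltas:
    - {"x": 0, "y": 0, "z": 1, "wx": 0, "wy": 0, "wz": 0, "claw": -0.3}
    - {"x": 0, "y": 0, "z": 1, "wx": 0, "wy": 0, "wz": 0, "claw": -0.3}
    - {"x": 0, "y": 0, "z": 0.5, "wx": 0, "wy": 0, "wz": 0, "claw": -0.3}
    - {"x": 0, "y": 0, "z": 0, "wx": 0, "wy": 0, "wz": 0, "claw": -0.3}
    - {"x": 0, "y": 0, "z": 0, "wx": 0, "wy": 0, "wz": 0, "claw": -0.3}
    - {"x": 0, "y": 0, "z": 0, "wx": 0, "wy": 0, "wz": 0, "claw": -0.3}
    - {"x": 0, "y": 0, "z": 0, "wx": 0, "wy": 0, "wz": 0, "claw": -0.3}
    - {"x": 0, "y": 0, "z": 0, "wx": 0, "wy": 0, "wz": 0, "claw": -0.3}

```text
t: 9.25
tool_pos: [0.6091, -0.1303, 0.0518]
tool_rot: [3.141, -0.0, -0.06]
wrist_force: [-0.2, -0.6, -1.5]
grip_width: 0.0394
grip_force: 60.5
```

>>> carry_out:
  deltas:
    - {"x": 0, "y": 0, "z": 0.5, "wx": 0, "wy": 0, "wz": 0, "claw": -0.3}
    - {"x": 0, "y": 0, "z": 0.5, "wx": 0, "wy": 0, "wz": 0, "claw": -0.3}
    - {"x": 0, "y": 0, "z": 0, "wx": 0, "wy": 0, "wz": 0, "claw": -0.3}
    - {"x": 0, "y": 0, "z": 0, "wx": 0, "wy": 0, "wz": 0, "claw": -0.3}
    - {"x": 0, "y": 0, "z": 0, "wx": 0, "wy": 0, "wz": 0, "claw": 0.1}
    - {"x": 0, "y": 0, "z": 0, "wx": 0, "wy": 0, "wz": 0, "claw": 0.4}
    - {"x": 0, "y": 0, "z": 0, "wx": 0, "wy": 0, "wz": 0, "claw": 0.6}
    - {"x": 0, "y": 0, "z": 0, "wx": 0, "wy": 0, "wz": 0, "claw": 0.6}

```text
t: 10.25
tool_pos: [0.6091, -0.1303, 0.0508]
tool_rot: [3.141, -0.0, -0.06]
wrist_force: [0.3, -1.1, -0.5]
grip_width: 0.0683
grip_force: 0.0
```

>>> carry_out:
  deltas:
    - {"x": 0, "y": 0, "z": -20, "wx": 0, "wy": 0, "wz": 0, "claw": 0.8}
    - {"x": 0, "y": 0, "z": -40, "wx": 0, "wy": 0, "wz": 0, "claw": 0.8}
    - {"x": 0, "y": 0, "z": -45, "wx": 0, "wy": 0, "wz": 0, "claw": 0.8}
    - {"x": 0, "y": 0, "z": -45, "wx": 0, "wy": 0, "wz": 0, "claw": 0.8}
    - {"x": -20, "y": -40, "z": 0, "wx": 0, "wy": 0, "wz": 0, "claw": 0.8}
    - {"x": -20, "y": -40, "z": 0, "wx": 0, "wy": 0, "wz": 0, "claw": 0.8}
    - {"x": -20, "y": -40, "z": 0, "wx": 0, "wy": 0, "wz": 0, "claw": 0.8}
    - {"x": -20, "y": -40, "z": 0, "wx": 0, "wy": 0, "wz": 0, "claw": 0.8}

```text
t: 11.25
tool_pos: [0.5385, 0.0355, 0.2028]
tool_rot: [-3.141, -0.003, -0.06]
wrist_force: [0.9, 0.2, 0.0]
grip_width: 0.0768
grip_force: 0.0
```

>>> carry_out:
  deltas:
    - {"x": -20, "y": -40, "z": 0, "wx": 0, "wy": 0, "wz": 0, "claw": 0.8}
    - {"x": -20, "y": -40, "z": 0, "wx": 0, "wy": 0, "wz": 0, "claw": 0.8}
    - {"x": -18, "y": -38, "z": 0, "wx": 0, "wy": 0, "wz": 0, "claw": 0.8}
    - {"x": 0, "y": 0, "z": 30, "wx": 0, "wy": 0, "wz": 0, "claw": 0.8}
    - {"x": 0, "y": 0, "z": 40, "wx": 0, "wy": 0, "wz": 0, "claw": 0.8}
    - {"x": 0, "y": 0, "z": 0, "wx": 0, "wy": 0, "wz": 0, "claw": 0.8}
    - {"x": 0, "y": 0, "z": 0, "wx": 0, "wy": 0, "wz": 0, "claw": 0.8}
    - {"x": 0, "y": 0, "z": 0, "wx": 0, "wy": 0, "wz": 0, "claw": 0.8}

```text
t: 12.25
tool_pos: [0.4896, 0.1557, 0.1335]
tool_rot: [-3.141, -0.005, -0.061]
wrist_force: [0.4, 0.7, -0.4]
grip_width: 0.077
grip_force: 0.0
```

```bash
python3 - <<'E'
from h import *
im=snap("top"); c=im["color"][180:310,195:385]
w=snap("wrist"); 
a=cv2.resize(c,(570,390),interpolation=cv2.INTER_CUBIC)
cv2.imwrite("pics/t2.png",a); 
s=telemetry.get_state();print(s["tool_pos"],proj(w,(.488,.1555,.08)))
b=w["color"]; cv2.imwrite("pics/w2.png",b)
E
```

```text
[0.48910835 0.15562817 0.13274438] (np.float64(319.3865158669793), np.float64(221.68618741743612))
```

View pics/w2.png

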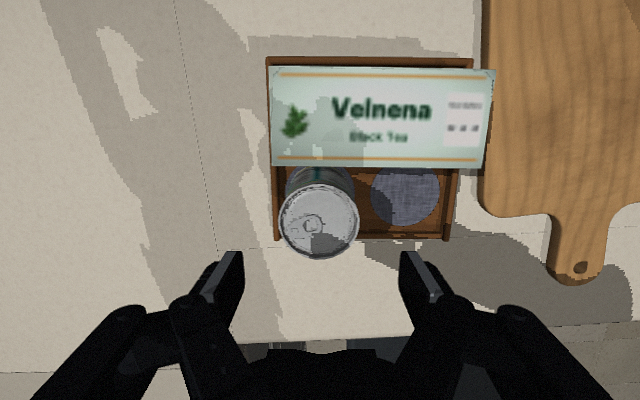

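The wrist view shows the tin lid centred at (320,221) as predicted, the right pad bare at (405,196), and the tea box top spanning (272,66) to (490,167).

>>> carry_out:
  deltas:
    - {"x": -1, "y": 0, "z": 0, "wx": 0, "wy": 0, "wz": 0, "claw": 0.8}
    - {"x": 0, "y": 0, "z": 30, "wx": 0, "wy": 0, "wz": 0, "claw": 0.8}
    - {"x": 0, "y": 0, "z": 35, "wx": 0, "wy": 0, "wz": 0, "claw": 0.8}
    - {"x": 0, "y": 0, "z": 20, "wx": 0, "wy": 0, "wz": 0, "claw": 0.8}
    - {"x": 0, "y": 0, "z": 14, "wx": 0, "wy": 0, "wz": 0, "claw": 0.8}
    - {"x": 0, "y": 0, "z": 0, "wx": 0, "wy": 0, "wz": 0, "claw": 0.8}
    - {"x": 0, "y": 0, "z": 0, "wx": 0, "wy": 0, "wz": 0, "claw": 0.5}
    - {"x": 0, "y": 0, "z": 0, "wx": 0, "wy": 0, "wz": 0, "claw": 0.1}

```text
t: 13.35
tool_pos: [0.4884, 0.1559, 0.0336]
tool_rot: [-3.141, -0.004, -0.06]
wrist_force: [0.0, -0.2, -2.1]
grip_width: 0.0563
grip_force: 63.7
```

>>> carry_out:
  deltas:
    - {"x": 0, "y": 0, "z": 0, "wx": 0, "wy": 0, "wz": 0, "claw": 0.1}
    - {"x": 0, "y": 0, "z": 0, "wx": 0, "wy": 0, "wz": 0, "claw": 0.1}
    - {"x": 0, "y": 0, "z": 0, "wx": 0, "wy": 0, "wz": 0, "claw": 0.1}
    - {"x": 0, "y": 0, "z": 0, "wx": 0, "wy": 0, "wz": 0, "claw": 0.1}
    - {"x": 0, "y": 0, "z": 0, "wx": 0, "wy": 0, "wz": 0, "claw": 0.1}
    - {"x": 0, "y": 0, "z": 0, "wx": 0, "wy": 0, "wz": 0, "claw": 0.1}
    - {"x": 0, "y": 0, "z": 0, "wx": 0, "wy": 0, "wz": 0, "claw": 0.1}
    - {"x": 0, "y": 0, "z": 0, "wx": 0, "wy": 0, "wz": 0, "claw": 0.1}

```text
t: 14.35
tool_pos: [0.4884, 0.1559, 0.0335]
tool_rot: [-3.141, -0.004, -0.06]
wrist_force: [0.0, 0.5, 6.7]
grip_width: 0.0563
grip_force: 63.9
```

>>> carry_out:
  deltas:
    - {"x": 0, "y": 0, "z": -20, "wx": 0, "wy": 0, "wz": 0, "claw": 0.1}
    - {"x": 0, "y": 0, "z": -40, "wx": 0, "wy": 0, "wz": 0, "claw": 0.1}
    - {"x": 0, "y": 0, "z": -40, "wx": 0, "wy": 0, "wz": 0, "claw": 0.1}
    - {"x": 0, "y": 0, "z": -30, "wx": 0, "wy": 0, "wz": 0, "claw": 0.1}
    - {"x": 5, "y": 18, "z": 0, "wx": 0, "wy": 0, "wz": 0, "claw": 0.1}
    - {"x": 10, "y": 35, "z": 0, "wx": 0, "wy": 0, "wz": 0, "claw": 0.1}
    - {"x": 10, "y": 35, "z": 0, "wx": 0, "wy": 0, "wz": 0, "claw": 0.1}
    - {"x": 10, "y": 35, "z": 0, "wx": 0, "wy": 0, "wz": 0, "claw": 0.1}

```text
t: 15.35
tool_pos: [0.5132, 0.0284, 0.1587]
tool_rot: [3.141, 0.005, -0.061]
wrist_force: [0.5, 0.3, -1.8]
grip_width: 0.0564
grip_force: 64.1
```

>>> carry_out:
  deltas:
    - {"x": 10, "y": 35, "z": 0, "wx": 0, "wy": 0, "wz": 0, "claw": 0.1}
    - {"x": 7, "y": 25, "z": 0, "wx": 0, "wy": 0, "wz": 0, "claw": 0.1}
    - {"x": 0, "y": 0, "z": 30, "wx": 0, "wy": 0, "wz": 0, "claw": 0.1}
    - {"x": 0, "y": 0, "z": 40, "wx": 0, "wy": 0, "wz": 0, "claw": 0.1}
    - {"x": 0, "y": 0, "z": 30, "wx": 0, "wy": 0, "wz": 0, "claw": 0.1}
    - {"x": 0, "y": 0, "z": 12, "wx": 0, "wy": 0, "wz": 0, "claw": 0.1}
    - {"x": 0, "y": 0, "z": 4, "wx": 0, "wy": 0, "wz": 0, "claw": 0.1}
    - {"x": 0, "y": 0, "z": 1, "wx": 0, "wy": 0, "wz": 0, "claw": 0.1}

```text
t: 16.35
tool_pos: [0.5285, -0.0305, 0.0454]
tool_rot: [3.141, -0.001, -0.06]
wrist_force: [0.1, 0.6, -1.9]
grip_width: 0.0562
grip_force: 64.2
```

>>> carry_out:
  deltas:
    - {"x": 0, "y": 0, "z": 1, "wx": 0, "wy": 0, "wz": 0, "claw": 0.1}
    - {"x": 0, "y": 0, "z": 1, "wx": 0, "wy": 0, "wz": 0, "claw": 0.1}
    - {"x": 0, "y": 0, "z": 0, "wx": 0, "wy": 0, "wz": 0, "claw": 0.1}
    - {"x": 0, "y": 0, "z": 0, "wx": 0, "wy": 0, "wz": 0, "claw": 0.1}
    - {"x": 0, "y": 0, "z": 0, "wx": 0, "wy": 0, "wz": 0, "claw": 0.1}
    - {"x": 0, "y": 0, "z": 0, "wx": 0, "wy": 0, "wz": 0, "claw": 0.1}
    - {"x": 0, "y": 0, "z": 0, "wx": 0, "wy": 0, "wz": 0, "claw": 0.1}
    - {"x": 0, "y": 0, "z": 0, "wx": 0, "wy": 0, "wz": 0, "claw": 0.1}

```text
t: 17.35
tool_pos: [0.5281, -0.0302, 0.0432]
tool_rot: [-3.142, -0.001, -0.06]
wrist_force: [-0.2, 0.7, 1.6]
grip_width: 0.056
grip_force: 64.1
```

>>> carry_out:
  deltas:
    - {"x": 0, "y": 0, "z": 0, "wx": 0, "wy": 0, "wz": 0, "claw": 0.4}
    - {"x": 0, "y": 0, "z": 0, "wx": 0, "wy": 0, "wz": 0, "claw": 0.7}
    - {"x": 0, "y": 0, "z": 0, "wx": 0, "wy": 0, "wz": 0, "claw": 0.8}
    - {"x": 0, "y": 0, "z": -20, "wx": 0, "wy": 0, "wz": 0, "claw": 0.8}
    - {"x": 0, "y": 0, "z": -40, "wx": 0, "wy": 0, "wz": 0, "claw": 0.8}
    - {"x": 0, "y": 0, "z": -40, "wx": 0, "wy": 0, "wz": 0, "claw": 0.8}
    - {"x": 0, "y": 0, "z": -40, "wx": 0, "wy": 0, "wz": 0, "claw": 1}
    - {"x": 5, "y": -36, "z": 0, "wx": 0, "wy": 0, "wz": 0, "claw": 1}

```text
t: 18.35
tool_pos: [0.5375, 0.0039, 0.1878]
tool_rot: [3.14, -0.009, -0.064]
wrist_force: [0.2, 0.3, -0.3]
grip_width: 0.0857
grip_force: 0.0
```

>>> carry_out:
  deltas:
    - {"x": 5, "y": -36, "z": 0, "wx": 0, "wy": 0, "wz": 0, "claw": 1}
    - {"x": 5, "y": -36, "z": 0, "wx": 0, "wy": 0, "wz": 0, "claw": 1}
    - {"x": 4, "y": -36, "z": 0, "wx": 0, "wy": 0, "wz": 0, "claw": 1}
    - {"x": 0, "y": 0, "z": 0, "wx": 0, "wy": 0, "wz": -0.1745, "claw": 1}
    - {"x": 0, "y": 0, "z": 0, "wx": 0, "wy": 0, "wz": -0.1745, "claw": 1}
    - {"x": 0, "y": 0, "z": 0, "wx": 0, "wy": 0, "wz": -0.1745, "claw": 1}
    - {"x": 0, "y": 0, "z": 0, "wx": 0, "wy": 0, "wz": -0.1745, "claw": 1}
    - {"x": 0, "y": 0, "z": 0, "wx": 0, "wy": 0, "wz": -0.1745, "claw": 1}

```text
t: 19.35
tool_pos: [0.5555, 0.1124, 0.1826]
tool_rot: [-3.142, 0.0, 0.818]
wrist_force: [0.7, -0.2, 0.3]
grip_width: 0.0851
grip_force: 0.0
```

>>> carry_out:
  deltas:
    - {"x": 0, "y": 0, "z": 0, "wx": 0, "wy": 0, "wz": -0.1745, "claw": 1}
    - {"x": 0, "y": 0, "z": 0, "wx": 0, "wy": 0, "wz": -0.1745, "claw": 1}
    - {"x": 0, "y": 0, "z": 0, "wx": 0, "wy": 0, "wz": -0.1745, "claw": 1}
    - {"x": 0, "y": 0, "z": 0, "wx": 0, "wy": 0, "wz": -0.1745, "claw": 1}
    - {"x": 0, "y": 0, "z": 0, "wx": 0, "wy": 0, "wz": 0, "claw": 1}
    - {"x": 0, "y": 0, "z": 0, "wx": 0, "wy": 0, "wz": 0, "claw": 1}
    - {"x": 0, "y": 0, "z": 0, "wx": 0, "wy": 0, "wz": 0, "claw": 1}
    - {"x": 0, "y": 0, "z": 0, "wx": 0, "wy": 0, "wz": 0, "claw": 1}

```text
t: 20.35
tool_pos: [0.5555, 0.1124, 0.1828]
tool_rot: [3.142, 0.0, 1.51]
wrist_force: [-0.5, 0.0, 0.0]
grip_width: 0.0856
grip_force: 0.0
```

```bash
python3 - <<'E'
from h import *
import pickle
im=snap("wrist","w3.png"); pickle.dump(im,open("w3.pkl","wb"))
s=telemetry.get_state();print(s["t"],s["tool_pos"],s["tool_rot"],s["grip_width"])
E
```

```text
20.4 [0.55556914 0.11239709 0.18282041] [3.14149688e+00 8.37639500e-05 1.50975239e+00] 0.08546090311756388
```

View pics/w3.png

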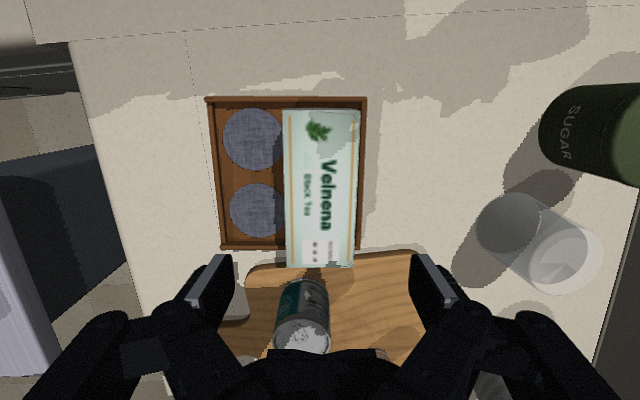

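The wrist view shows the tea box top with corners (284,108), (360,109), (355,268) and (285,266). The bare pads are centred at about (252,139) and (258,210).

```bash
python3 - <<'E'
from h import *
import pickle
im=pickle.load(open("w3.pkl","rb"))
P=np.array([onz(im,u,v,.081)[:2] for u,v in[(284,108),(360,109),(355,268),(285,266)]]);e=np.roll(P,-1,0)-P
print(P.mean(0),np.linalg.norm(e,axis=1),np.degrees(np.arctan2(e[:,1],e[:,0])))
hs=cv2.cvtColor(im["color"],cv2.COLOR_BGR2HSV)
for x0,x1,y0,y1 in((215,283,102,176),(222,284,178,244)):
    s=hs[y0:y1,x0:x1]; m=((s[...,0]>100)&(s[...,0]<140)&(s[...,1]>25)).astype(np.uint8)
    n,l,st,c=cv2.connectedComponentsWithStats(m);k=1+st[1:,4].argmax();cs,_=cv2.findContours((l==k).astype(np.uint8),0,1)
    h=cv2.convexHull(max(cs,key=cv2.contourArea)); e=cv2.fitEllipse(h); print(e,onz(im,e[0][0]+x0,e[0][1]+y0,.008).round(4))
E
```

```text
[0.55507358 0.11509305] [0.05851119 0.13867964 0.06356868 0.1374084 ] [ -4.17256628 -93.09770604 174.68396842  84.8085575 ]
((38.05439758300781, 36.66696548461914), (58.9221305847168, 62.74702835083008), 141.90951538085938) [0.4875 0.1569 0.008 ]
((35.7586784362793, 31.91970443725586), (52.703338623046875, 57.0306396484375), 115.99734497070312) [0.4828 0.079  0.008 ]
```

>>> carry_out:
  deltas:
    - {"x": 0, "y": 0, "z": 20, "wx": 0, "wy": 0, "wz": 0, "claw": 1}
    - {"x": 0, "y": 0, "z": 40, "wx": 0, "wy": 0, "wz": 0, "claw": 1}
    - {"x": 0, "y": 0, "z": 30, "wx": 0, "wy": 0, "wz": 0, "claw": 1}
    - {"x": 0, "y": 0, "z": 20, "wx": 0, "wy": 0, "wz": 0, "claw": 1}
    - {"x": 0, "y": 0, "z": 15, "wx": 0, "wy": 0, "wz": 0, "claw": 1}
    - {"x": 0, "y": 0, "z": 15, "wx": 0, "wy": 0, "wz": 0, "claw": 1}
    - {"x": 0, "y": 0, "z": 13, "wx": 0, "wy": 0, "wz": 0, "claw": 1}
    - {"x": 0, "y": 0, "z": 0, "wx": 0, "wy": 0, "wz": 0, "claw": 1}

```text
t: 21.4
tool_pos: [0.5547, 0.1123, 0.0286]
tool_rot: [-3.139, 0.0, 1.51]
wrist_force: [-0.5, 0.2, 0.7]
grip_width: 0.0853
grip_force: 0.0
```

>>> carry_out:
  deltas:
    - {"x": 0, "y": 0, "z": 0, "wx": 0, "wy": 0, "wz": 0, "claw": 0.7}
    - {"x": 0, "y": 0, "z": 0, "wx": 0, "wy": 0, "wz": 0, "claw": 0.3}
    - {"x": 0, "y": 0, "z": 0, "wx": 0, "wy": 0, "wz": 0, "claw": 0.3}
    - {"x": 0, "y": 0, "z": 0, "wx": 0, "wy": 0, "wz": 0, "claw": 0.3}
    - {"x": 0, "y": 0, "z": 0, "wx": 0, "wy": 0, "wz": 0, "claw": 0.3}
    - {"x": 0, "y": 0, "z": 0, "wx": 0, "wy": 0, "wz": 0, "claw": 0.3}
    - {"x": 0, "y": 0, "z": 0, "wx": 0, "wy": 0, "wz": 0, "claw": 0.3}
    - {"x": 0, "y": 0, "z": 0, "wx": 0, "wy": 0, "wz": 0, "claw": 0.3}

```text
t: 22.4
tool_pos: [0.5565, 0.1125, 0.031]
tool_rot: [3.139, -0.0, 1.51]
wrist_force: [0.7, -0.1, 5.2]
grip_width: 0.0642
grip_force: 67.7
```

>>> carry_out:
  deltas:
    - {"x": 0, "y": 0, "z": -15, "wx": 0, "wy": 0, "wz": 0, "claw": 0.3}
    - {"x": 0, "y": 0, "z": -35, "wx": 0, "wy": 0, "wz": 0, "claw": 0.3}
    - {"x": 0, "y": 0, "z": -40, "wx": 0, "wy": 0, "wz": 0, "claw": 0.3}
    - {"x": 0, "y": 0, "z": -40, "wx": 0, "wy": 0, "wz": 0, "claw": 0.3}
    - {"x": 0, "y": 0, "z": -30, "wx": 0, "wy": 0, "wz": 0, "claw": 0.3}
    - {"x": 0, "y": 0, "z": 0, "wx": 0, "wy": 0, "wz": 0, "claw": 0.3}
    - {"x": -15, "y": 1, "z": 0, "wx": 0, "wy": 0, "wz": 0, "claw": 0.3}
    - {"x": -33, "y": 2, "z": 0, "wx": 0, "wy": 0, "wz": 0, "claw": 0.3}

```text
t: 23.4
tool_pos: [0.5542, 0.0639, 0.1868]
tool_rot: [-3.136, 0.001, 1.512]
wrist_force: [0.0, 0.1, -0.4]
grip_width: 0.0644
grip_force: 67.2
```

>>> carry_out:
  deltas:
    - {"x": -40, "y": 3, "z": 0, "wx": 0, "wy": 0, "wz": 0, "claw": 0.3}
    - {"x": -40, "y": 3, "z": 0, "wx": 0, "wy": 0, "wz": 0, "claw": 0.3}
    - {"x": -40, "y": 3, "z": 0, "wx": 0, "wy": 0, "wz": 0, "claw": 0.3}
    - {"x": -40, "y": 3, "z": 0, "wx": 0, "wy": 0, "wz": 0, "claw": 0.3}
    - {"x": -40, "y": 3, "z": 0, "wx": 0, "wy": 0, "wz": 0, "claw": 0.3}
    - {"x": -40, "y": 3, "z": 0, "wx": 0, "wy": 0, "wz": 0, "claw": 0.3}
    - {"x": -40, "y": 3, "z": 0, "wx": 0, "wy": 0, "wz": 0, "claw": 0.3}
    - {"x": -40, "y": 3, "z": 0, "wx": 0, "wy": 0, "wz": 0, "claw": 0.3}

```text
t: 24.4
tool_pos: [0.5584, -0.2582, 0.1865]
tool_rot: [-3.136, -0.002, 1.509]
wrist_force: [1.2, -0.0, -1.0]
grip_width: 0.0643
grip_force: 67.2
```

>>> carry_out:
  deltas:
    - {"x": -40, "y": 1, "z": 0, "wx": 0, "wy": 0, "wz": 0, "claw": 0.3}
    - {"x": 0, "y": 0, "z": 0, "wx": 0, "wy": 0, "wz": 0.148, "claw": 0.3}
    - {"x": 0, "y": 0, "z": 0, "wx": 0, "wy": 0, "wz": 0.148, "claw": 0.3}
    - {"x": 0, "y": 0, "z": 0, "wx": 0, "wy": 0, "wz": 0.148, "claw": 0.3}
    - {"x": 0, "y": 0, "z": 0, "wx": 0, "wy": 0, "wz": 0.148, "claw": 0.3}
    - {"x": 0, "y": 0, "z": 0, "wx": 0, "wy": 0, "wz": 0.148, "claw": 0.3}
    - {"x": 0, "y": 0, "z": 0, "wx": 0, "wy": 0, "wz": 0.148, "claw": 0.3}
    - {"x": 0, "y": 0, "z": 0, "wx": 0, "wy": 0, "wz": 0.148, "claw": 0.3}

```text
t: 25.4
tool_pos: [0.557, -0.2968, 0.1864]
tool_rot: [-3.137, 0.003, 0.469]
wrist_force: [-0.5, 0.3, -1.0]
grip_width: 0.0647
grip_force: 67.0
```

>>> carry_out:
  deltas:
    - {"x": 0, "y": 0, "z": 0, "wx": 0, "wy": 0, "wz": 0.148, "claw": 0.3}
    - {"x": 0, "y": 0, "z": 0, "wx": 0, "wy": 0, "wz": 0.144, "claw": 0.3}
    - {"x": 0, "y": 0, "z": 25, "wx": 0, "wy": 0, "wz": 0, "claw": 0.3}
    - {"x": 0, "y": 0, "z": 40, "wx": 0, "wy": 0, "wz": 0, "claw": 0.3}
    - {"x": 0, "y": 0, "z": 25, "wx": 0, "wy": 0, "wz": 0, "claw": 0.3}
    - {"x": 0, "y": 0, "z": 0, "wx": 0, "wy": 0, "wz": 0, "claw": 0.3}
    - {"x": 0, "y": 0, "z": 0, "wx": 0, "wy": 0, "wz": 0, "claw": 0.3}
    - {"x": 0, "y": 0, "z": 0, "wx": 0, "wy": 0, "wz": 0, "claw": 0.3}

```text
t: 26.4
tool_pos: [0.5595, -0.2973, 0.1016]
tool_rot: [3.139, -0.002, 0.182]
wrist_force: [0.3, 0.4, -1.3]
grip_width: 0.0644
grip_force: 67.1
```

```bash
python3 - <<'E'
from h import *
im=snap("scene"); cv2.imwrite("pics/s4.png",cv2.resize(im["color"][140:340,220:470],None,fx=3,fy=3))
w=snap("wrist","w4.png")
s=telemetry.get_state();print(s["t"],s["tool_pos"],s["tool_rot"],s["grip_width"],s["grip_force"],s["wrist_force"])
E
```

```text
26.5 [ 0.55949118 -0.29707501  0.10150875] [ 3.13949073e+00 -2.02674763e-03  1.82289978e-01] 0.06449630297718591 67.06007838249207 [-0.31459893  0.40536425 -1.2393504 ]
```

View pics/w4.png

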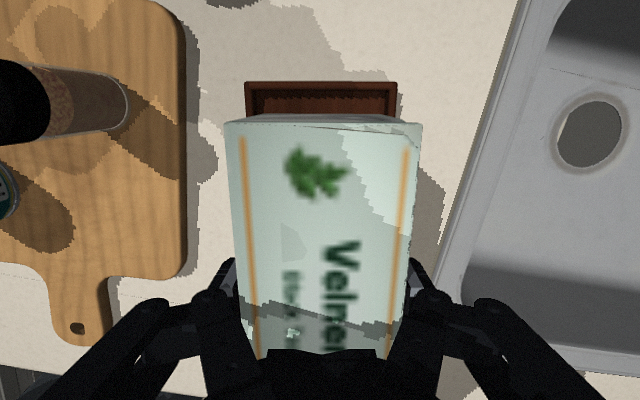

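The wrist view shows the tea box held level (x 228–420) with the tray's far rim behind it (x 245–397). The two are aligned and centred, and both items are standing on the board.

>>> carry_out:
  deltas:
    - {"x": 0, "y": 0, "z": 25, "wx": 0, "wy": 0, "wz": 0, "claw": 0.3}
    - {"x": 0, "y": 0, "z": 20, "wx": 0, "wy": 0, "wz": 0, "claw": 0.3}
    - {"x": 0, "y": 0, "z": 12, "wx": 0, "wy": 0, "wz": 0, "claw": 0.3}
    - {"x": 0, "y": 0, "z": 8, "wx": 0, "wy": 0, "wz": 0, "claw": 0.3}
    - {"x": 0, "y": 0, "z": 4, "wx": 0, "wy": 0, "wz": 0, "claw": 0.3}
    - {"x": 0, "y": 0, "z": 2, "wx": 0, "wy": 0, "wz": 0, "claw": 0.3}
    - {"x": 0, "y": 0, "z": 0, "wx": 0, "wy": 0, "wz": 0, "claw": 0.3}
    - {"x": 0, "y": 0, "z": 0, "wx": 0, "wy": 0, "wz": 0, "claw": 0.3}

```text
t: 27.5
tool_pos: [0.5591, -0.2967, 0.0294]
tool_rot: [3.141, -0.001, 0.182]
wrist_force: [0.6, -0.8, -1.7]
grip_width: 0.0644
grip_force: 67.4
```

>>> carry_out:
  deltas:
    - {"x": 0, "y": 0, "z": 0.7, "wx": 0, "wy": 0, "wz": 0, "claw": 0.3}
    - {"x": 0, "y": 0, "z": 0.7, "wx": 0, "wy": 0, "wz": 0, "claw": 0.3}
    - {"x": 0, "y": 0, "z": 0, "wx": 0, "wy": 0, "wz": 0, "claw": 0.3}
    - {"x": 0, "y": 0, "z": 0, "wx": 0, "wy": 0, "wz": 0, "claw": 0.3}
    - {"x": 0, "y": 0, "z": 0, "wx": 0, "wy": 0, "wz": 0, "claw": 0.3}
    - {"x": 0, "y": 0, "z": 0, "wx": 0, "wy": 0, "wz": 0, "claw": 0.3}
    - {"x": 0, "y": 0, "z": 0, "wx": 0, "wy": 0, "wz": 0, "claw": 0.3}
    - {"x": 0, "y": 0, "z": 0, "wx": 0, "wy": 0, "wz": 0, "claw": 0.3}

```text
t: 28.5
tool_pos: [0.5592, -0.2967, 0.0289]
tool_rot: [3.141, -0.001, 0.182]
wrist_force: [-2.5, 1.4, 4.5]
grip_width: 0.0642
grip_force: 67.8
```

>>> carry_out:
  deltas:
    - {"x": 0, "y": 0, "z": 0, "wx": 0, "wy": 0, "wz": 0, "claw": 0.6}
    - {"x": 0, "y": 0, "z": 0, "wx": 0, "wy": 0, "wz": 0, "claw": 0.9}
    - {"x": 0, "y": 0, "z": 0, "wx": 0, "wy": 0, "wz": 0, "claw": 0.9}
    - {"x": 0, "y": 0, "z": -20, "wx": 0, "wy": 0, "wz": 0, "claw": 0.9}
    - {"x": 0, "y": 0, "z": -40, "wx": 0, "wy": 0, "wz": 0, "claw": 0.9}
    - {"x": 0, "y": 0, "z": -50, "wx": 0, "wy": 0, "wz": 0, "claw": 0.9}
    - {"x": 0, "y": 0, "z": -50, "wx": 0, "wy": 0, "wz": 0, "claw": 0.6}
    - {"x": 0, "y": 0, "z": 0, "wx": 0, "wy": 0, "wz": 0.121, "claw": 0.6}

```text
t: 29.5
tool_pos: [0.5615, -0.2982, 0.1966]
tool_rot: [3.133, -0.012, 0.058]
wrist_force: [0.7, 0.1, -0.9]
grip_width: 0.0681
grip_force: 0.0
```

>>> carry_out:
  deltas:
    - {"x": 0, "y": 0, "z": 0, "wx": 0, "wy": 0, "wz": 0.121, "claw": 0.6}
    - {"x": 8, "y": -34, "z": 0, "wx": 0, "wy": 0, "wz": 0, "claw": 0.6}
    - {"x": 8, "y": -34, "z": 0, "wx": 0, "wy": 0, "wz": 0, "claw": 0.6}
    - {"x": 8, "y": -34, "z": 0, "wx": 0, "wy": 0, "wz": 0, "claw": 0.6}
    - {"x": 8, "y": -34, "z": 0, "wx": 0, "wy": 0, "wz": 0, "claw": 0.6}
    - {"x": 8, "y": -33, "z": 0, "wx": 0, "wy": 0, "wz": 0, "claw": 0.6}
    - {"x": 0, "y": 0, "z": 0, "wx": 0, "wy": 0, "wz": 0, "claw": 0.6}
    - {"x": 0, "y": 0, "z": 0, "wx": 0, "wy": 0, "wz": 0, "claw": 0.6}

```text
t: 30.5
tool_pos: [0.6089, -0.1307, 0.1885]
tool_rot: [3.14, -0.001, -0.06]
wrist_force: [-0.0, 0.7, -0.5]
grip_width: 0.0684
grip_force: 0.0
```

```bash
python3 - <<'E'
from h import *
import pickle
im=snap("scene"); pickle.dump(im,open("s5.pkl","wb"));a=cv2.resize(im["color"][140:340,220:470],None,fx=2.4,fy=2.4)
w=snap("wrist"); pickle.dump(w,open("w5.pkl","wb")); cv2.imwrite("pics/c5.png",w["color"])
s=telemetry.get_state();print(s["t"],s["tool_pos"],s["tool_rot"],proj(w,(.6091,-.1303,.108)))
E
```

```text
30.6 [ 0.60872486 -0.13126572  0.18804348] [ 3.14093259e+00 -7.32782817e-04 -6.09294279e-02] (np.float64(318.0919821990767), np.float64(206.3747487704668))
```

View pics/c5.png

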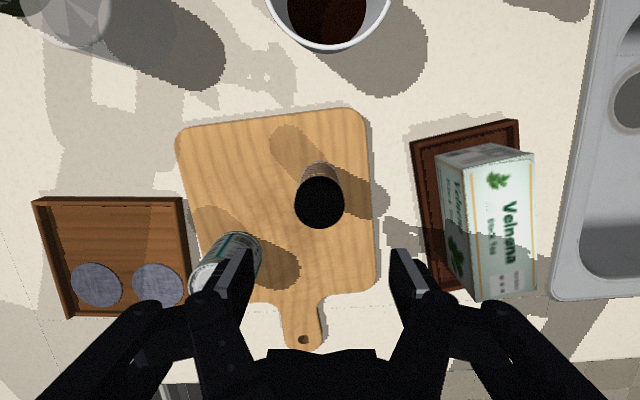

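The wrist view shows the tea box lying square inside the tray (around 485,220). The jar cap is at (319,203), close to the predicted (318,206), and the tin stands at about (230,265).

>>> carry_out:
  deltas:
    - {"x": 0.5, "y": -1, "z": 20, "wx": 0, "wy": 0, "wz": 0, "claw": 0.6}
    - {"x": 0, "y": 0, "z": 40, "wx": 0, "wy": 0, "wz": 0, "claw": 0.6}
    - {"x": 0, "y": 0, "z": 35, "wx": 0, "wy": 0, "wz": 0, "claw": 0.6}
    - {"x": 0, "y": 0, "z": 25, "wx": 0, "wy": 0, "wz": 0, "claw": 0.6}
    - {"x": 0, "y": 0, "z": 17, "wx": 0, "wy": 0, "wz": 0, "claw": 0.6}
    - {"x": 0, "y": 0, "z": 0, "wx": 0, "wy": 0, "wz": 0, "claw": 0.6}
    - {"x": 0, "y": 0, "z": 0, "wx": 0, "wy": 0, "wz": 0, "claw": 0.6}
    - {"x": 0, "y": 0, "z": 0, "wx": 0, "wy": 0, "wz": 0, "claw": 0.2}

```text
t: 31.6
tool_pos: [0.6105, -0.1297, 0.0522]
tool_rot: [3.141, -0.003, -0.06]
wrist_force: [0.8, 0.7, -0.8]
grip_width: 0.0523
grip_force: 0.0
```

>>> carry_out:
  deltas:
    - {"x": 0, "y": 0, "z": 0, "wx": 0, "wy": 0, "wz": 0, "claw": -0.3}
    - {"x": 0, "y": 0, "z": 0, "wx": 0, "wy": 0, "wz": 0, "claw": -0.3}
    - {"x": 0, "y": 0, "z": 0, "wx": 0, "wy": 0, "wz": 0, "claw": -0.3}
    - {"x": 0, "y": 0, "z": 0, "wx": 0, "wy": 0, "wz": 0, "claw": -0.3}
    - {"x": 0, "y": 0, "z": 0, "wx": 0, "wy": 0, "wz": 0, "claw": -0.3}
    - {"x": 0, "y": 0, "z": 0, "wx": 0, "wy": 0, "wz": 0, "claw": -0.3}
    - {"x": 0, "y": 0, "z": 0, "wx": 0, "wy": 0, "wz": 0, "claw": -0.3}
    - {"x": 0, "y": 0, "z": 0, "wx": 0, "wy": 0, "wz": 0, "claw": -0.3}

```text
t: 32.6
tool_pos: [0.6105, -0.1295, 0.0521]
tool_rot: [3.141, -0.003, -0.06]
wrist_force: [-0.1, -1.1, 5.6]
grip_width: 0.0394
grip_force: 60.8
```

>>> carry_out:
  deltas:
    - {"x": 0, "y": 0, "z": -20, "wx": 0, "wy": 0, "wz": 0, "claw": -0.3}
    - {"x": 0, "y": 0, "z": -40, "wx": 0, "wy": 0, "wz": 0, "claw": -0.3}
    - {"x": 0, "y": 0, "z": -45, "wx": 0, "wy": 0, "wz": 0, "claw": -0.3}
    - {"x": 0, "y": 0, "z": -43, "wx": 0, "wy": 0, "wz": 0, "claw": -0.3}
    - {"x": -11, "y": -16, "z": 0, "wx": 0, "wy": 0, "wz": 0, "claw": -0.3}
    - {"x": -22, "y": -32, "z": 0, "wx": 0, "wy": 0, "wz": 0, "claw": -0.3}
    - {"x": -22, "y": -32, "z": 0, "wx": 0, "wy": 0, "wz": 0, "claw": -0.3}
    - {"x": -22, "y": -32, "z": 0, "wx": 0, "wy": 0, "wz": 0, "claw": -0.3}

```text
t: 33.6
tool_pos: [0.537, -0.0112, 0.1966]
tool_rot: [-3.141, 0.004, -0.06]
wrist_force: [0.5, 0.5, -0.6]
grip_width: 0.0392
grip_force: 60.5
```

>>> carry_out:
  deltas:
    - {"x": -22, "y": -32, "z": 0, "wx": 0, "wy": 0, "wz": 0, "claw": -0.3}
    - {"x": -22, "y": -32, "z": 0, "wx": 0, "wy": 0, "wz": 0, "claw": -0.3}
    - {"x": -16, "y": -23, "z": 0, "wx": 0, "wy": 0, "wz": 0, "claw": -0.3}
    - {"x": 0, "y": 0, "z": 25, "wx": 0, "wy": 0, "wz": 0, "claw": -0.3}
    - {"x": 0, "y": 0, "z": 45, "wx": 0, "wy": 0, "wz": 0, "claw": -0.3}
    - {"x": 0, "y": 0, "z": 40, "wx": 0, "wy": 0, "wz": 0, "claw": -0.3}
    - {"x": 0, "y": 0, "z": 20, "wx": 0, "wy": 0, "wz": 0, "claw": -0.3}
    - {"x": 0, "y": 0, "z": 10, "wx": 0, "wy": 0, "wz": 0, "claw": -0.3}

```text
t: 34.6
tool_pos: [0.4818, 0.0779, 0.0556]
tool_rot: [3.141, 0.006, -0.059]
wrist_force: [-0.5, 0.3, -1.1]
grip_width: 0.0397
grip_force: 60.5
```

>>> carry_out:
  deltas:
    - {"x": 0, "y": 0, "z": 5, "wx": 0, "wy": 0, "wz": 0, "claw": -0.3}
    - {"x": 0, "y": 0, "z": 0, "wx": 0, "wy": 0, "wz": 0, "claw": -0.3}
    - {"x": 0, "y": 0, "z": 0, "wx": 0, "wy": 0, "wz": 0, "claw": -0.3}
    - {"x": 0, "y": 0, "z": 0, "wx": 0, "wy": 0, "wz": 0, "claw": -0.3}
    - {"x": 0, "y": 0, "z": 0, "wx": 0, "wy": 0, "wz": 0, "claw": -0.3}
    - {"x": 0, "y": 0, "z": 0, "wx": 0, "wy": 0, "wz": 0, "claw": -0.3}
    - {"x": 0, "y": 0, "z": 0, "wx": 0, "wy": 0, "wz": 0, "claw": -0.3}
    - {"x": 0, "y": 0, "z": 0, "wx": 0, "wy": 0, "wz": 0, "claw": -0.3}

```text
t: 35.6
tool_pos: [0.4845, 0.0776, 0.0534]
tool_rot: [3.142, 0.0, -0.06]
wrist_force: [-0.3, -0.3, -0.3]
grip_width: 0.0396
grip_force: 60.5
```

>>> carry_out:
  deltas:
    - {"x": 1, "y": 0, "z": 4, "wx": 0, "wy": 0, "wz": 0, "claw": -0.3}
    - {"x": 0, "y": 0, "z": 4, "wx": 0, "wy": 0, "wz": 0, "claw": -0.3}
    - {"x": 0, "y": 0, "z": 1.5, "wx": 0, "wy": 0, "wz": 0, "claw": -0.3}
    - {"x": 0, "y": 0, "z": 0.5, "wx": 0, "wy": 0, "wz": 0, "claw": -0.3}
    - {"x": 0, "y": 0, "z": 0.5, "wx": 0, "wy": 0, "wz": 0, "claw": -0.3}
    - {"x": 0, "y": 0, "z": 0, "wx": 0, "wy": 0, "wz": 0, "claw": -0.3}
    - {"x": 0, "y": 0, "z": 0, "wx": 0, "wy": 0, "wz": 0, "claw": -0.3}
    - {"x": 0, "y": 0, "z": 0, "wx": 0, "wy": 0, "wz": 0, "claw": -0.3}

```text
t: 36.6
tool_pos: [0.4856, 0.0775, 0.043]
tool_rot: [3.142, -0.0, -0.06]
wrist_force: [0.1, 0.2, -0.5]
grip_width: 0.0395
grip_force: 60.5
```

>>> carry_out:
  deltas:
    - {"x": 0, "y": 0, "z": 0.7, "wx": 0, "wy": 0, "wz": 0, "claw": -0.3}
    - {"x": 0, "y": 0, "z": 0, "wx": 0, "wy": 0, "wz": 0, "claw": -0.3}
    - {"x": 0, "y": 0, "z": 0, "wx": 0, "wy": 0, "wz": 0, "claw": 0.1}
    - {"x": 0, "y": 0, "z": 0, "wx": 0, "wy": 0, "wz": 0, "claw": 0.4}
    - {"x": 0, "y": 0, "z": 0, "wx": 0, "wy": 0, "wz": 0, "claw": 0.6}
    - {"x": 0, "y": 0, "z": 0, "wx": 0, "wy": 0, "wz": 0, "claw": 0.6}
    - {"x": 0, "y": 0, "z": -20, "wx": 0, "wy": 0, "wz": 0, "claw": 0.6}
    - {"x": 0, "y": 0, "z": -40, "wx": 0, "wy": 0, "wz": 0, "claw": 0.6}

```text
t: 37.6
tool_pos: [0.4837, 0.0774, 0.1007]
tool_rot: [3.141, 0.005, -0.06]
wrist_force: [0.5, 0.8, 0.9]
grip_width: 0.0682
grip_force: 0.0
```

>>> carry_out:
  deltas:
    - {"x": 0, "y": 0, "z": -45, "wx": 0, "wy": 0, "wz": 0, "claw": 0.8}
    - {"x": 0, "y": 0, "z": -42, "wx": 0, "wy": 0, "wz": 0, "claw": 0.8}
    - {"x": 12, "y": 27, "z": 0, "wx": 0, "wy": 0, "wz": 0, "claw": 0.8}
    - {"x": 12, "y": 26, "z": 0, "wx": 0, "wy": 0, "wz": 0, "claw": 0.8}
    - {"x": 12, "y": 26, "z": 0, "wx": 0, "wy": 0, "wz": 0, "claw": 0.8}
    - {"x": 13, "y": 26, "z": 0, "wx": 0, "wy": 0, "wz": 0, "claw": 0.8}
    - {"x": 0, "y": 0, "z": 0, "wx": 0, "wy": 0, "wz": 0, "claw": 0.8}
    - {"x": 0, "y": 0, "z": 0, "wx": 0, "wy": 0, "wz": 0, "claw": 0.8}

```text
t: 38.6
tool_pos: [0.5279, -0.0298, 0.189]
tool_rot: [-3.141, 0.001, -0.06]
wrist_force: [0.0, 0.5, 0.3]
grip_width: 0.0769
grip_force: 0.0
```

```bash
python3 - <<'E'
from h import *
import pickle
w=snap("wrist"); pickle.dump(w,open("w6.pkl","wb")); cv2.imwrite("pics/w6.png",w["color"])
s=telemetry.get_state();print(s["t"],s["tool_pos"],s["tool_rot"],proj(w,(.5281,-.0302,.09)),proj(w,(.4842,.0779,.098)))
E
```

```text
38.65 [ 0.52784988 -0.02947655  0.18912078] [-3.14111637e+00  3.97218858e-04 -5.90364171e-02] (np.float64(319.9344921081729), np.float64(198.81060078498777)) (np.float64(197.6845041867382), np.float64(257.0797155070659))
```

View pics/w6.png

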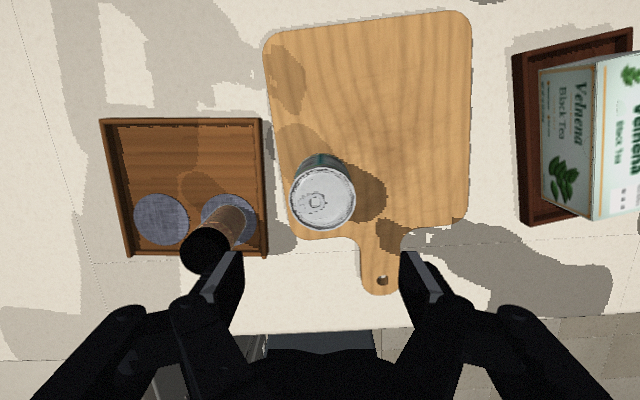

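The wrist view shows the tin lid at about (322,193), the jar in the caddy on the right pad with its cap at about (206,251), and the tea box in the tray. I'll check the jar against the first top picture.

```bash
python3 - <<'E'
from h import *
I=snap("top"); g=cv2.cvtColor(I["color"],cv2.COLOR_BGR2GRAY)
x0,x1,y0,y1=240,275,255,290; m=(g[y0:y1,x0:x1]<14).astype(np.uint8)
n,l,st,c=cv2.connectedComponentsWithStats(m); k=1+st[1:,4].argmax(); print(st[k],c[k]+[x0,y0],onz(I,c[k][0]+x0,c[k][1]+y0,.098))
cv2.imwrite("pics/t6.png",cv2.resize(I["color"][205:305,200:300],None,fx=5,fy=5,interpolation=cv2.INTER_CUBIC))
E
```

```text
[  0   0  25  24 359] [251.65181058 267.50139276] [0.48794793 0.0810664  0.098     ]
```

View pics/t6.png

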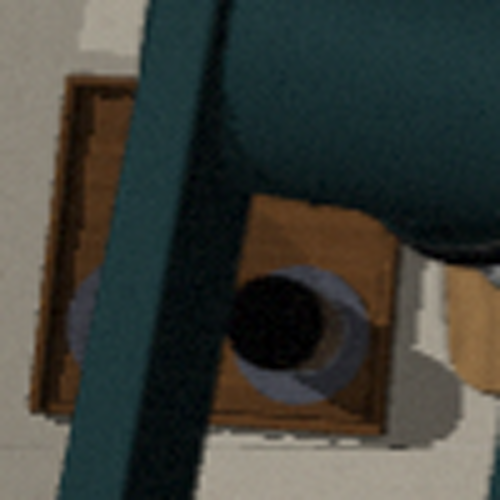

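The top crop shows the jar standing on the right pad, cap at about (277,322) in the crop. The dark arm beside it merged with the mask, so I'll re-check once the arm is clear and fetch the tin now.

>>> carry_out:
  deltas:
    - {"x": 0, "y": 0.6, "z": 25, "wx": 0, "wy": 0, "wz": 0, "claw": 0.8}
    - {"x": 0, "y": 0, "z": 40, "wx": 0, "wy": 0, "wz": 0, "claw": 0.8}
    - {"x": 0, "y": 0, "z": 35, "wx": 0, "wy": 0, "wz": 0, "claw": 0.8}
    - {"x": 0, "y": 0, "z": 25, "wx": 0, "wy": 0, "wz": 0, "claw": 0.8}
    - {"x": 0, "y": 0, "z": 20, "wx": 0, "wy": 0, "wz": 0, "claw": 0.8}
    - {"x": 0, "y": 0, "z": 0, "wx": 0, "wy": 0, "wz": 0, "claw": 0.8}
    - {"x": 0, "y": 0, "z": 0, "wx": 0, "wy": 0, "wz": 0, "claw": 0.8}
    - {"x": 0, "y": 0, "z": 0, "wx": 0, "wy": 0, "wz": 0, "claw": 0.5}

```text
t: 39.7
tool_pos: [0.5291, -0.0308, 0.0458]
tool_rot: [3.141, -0.003, -0.059]
wrist_force: [-0.2, -0.0, -1.0]
grip_width: 0.0642
grip_force: 0.0
```

>>> carry_out:
  deltas:
    - {"x": 0, "y": 0, "z": 0, "wx": 0, "wy": 0, "wz": 0, "claw": 0.1}
    - {"x": 0, "y": 0, "z": 0, "wx": 0, "wy": 0, "wz": 0, "claw": 0.1}
    - {"x": 0, "y": 0, "z": 0, "wx": 0, "wy": 0, "wz": 0, "claw": 0.1}
    - {"x": 0, "y": 0, "z": 0, "wx": 0, "wy": 0, "wz": 0, "claw": 0.1}
    - {"x": 0, "y": 0, "z": 0, "wx": 0, "wy": 0, "wz": 0, "claw": 0.1}
    - {"x": 0, "y": 0, "z": 0, "wx": 0, "wy": 0, "wz": 0, "claw": 0.1}
    - {"x": 0, "y": 0, "z": 0, "wx": 0, "wy": 0, "wz": 0, "claw": 0.1}
    - {"x": 0, "y": 0, "z": 0, "wx": 0, "wy": 0, "wz": 0, "claw": 0.1}

```text
t: 40.7
tool_pos: [0.5294, -0.0309, 0.0459]
tool_rot: [3.141, -0.003, -0.06]
wrist_force: [-0.3, 0.3, 4.7]
grip_width: 0.0562
grip_force: 63.9
```

>>> carry_out:
  deltas:
    - {"x": 0, "y": 0, "z": -20, "wx": 0, "wy": 0, "wz": 0, "claw": 0.1}
    - {"x": 0, "y": 0, "z": -40, "wx": 0, "wy": 0, "wz": 0, "claw": 0.1}
    - {"x": 0, "y": 0, "z": -44, "wx": 0, "wy": 0, "wz": 0, "claw": 0.1}
    - {"x": 0, "y": 0, "z": -40, "wx": 0, "wy": 0, "wz": 0, "claw": 0.1}
    - {"x": -5, "y": -18, "z": 0, "wx": 0, "wy": 0, "wz": 0, "claw": 0.1}
    - {"x": -10, "y": -36, "z": 0, "wx": 0, "wy": 0, "wz": 0, "claw": 0.1}
    - {"x": -10, "y": -36, "z": 0, "wx": 0, "wy": 0, "wz": 0, "claw": 0.1}
    - {"x": -10, "y": -36, "z": 0, "wx": 0, "wy": 0, "wz": 0, "claw": 0.1}

```text
t: 41.7
tool_pos: [0.4987, 0.0987, 0.1854]
tool_rot: [3.141, 0.005, -0.06]
wrist_force: [0.0, -0.6, -1.4]
grip_width: 0.0561
grip_force: 64.1
```

>>> carry_out:
  deltas:
    - {"x": -9, "y": -34, "z": 0, "wx": 0, "wy": 0, "wz": 0, "claw": 0.1}
    - {"x": -6.5, "y": -24, "z": 0, "wx": 0, "wy": 0, "wz": 0, "claw": 0.1}
    - {"x": 0, "y": 0, "z": 0, "wx": 0, "wy": 0, "wz": 0, "claw": 0.1}
    - {"x": 0, "y": 0, "z": 20, "wx": 0, "wy": 0, "wz": 0, "claw": 0.1}
    - {"x": 0, "y": 0, "z": 20, "wx": 0, "wy": 0, "wz": 0, "claw": 0.1}
    - {"x": 0, "y": 0, "z": 0, "wx": 0, "wy": 0, "wz": 0, "claw": 0.1}
    - {"x": 0, "y": 0, "z": 0, "wx": 0, "wy": 0, "wz": 0, "claw": 0.1}
    - {"x": 0, "y": 0, "z": 0, "wx": 0, "wy": 0, "wz": 0, "claw": 0.1}

```text
t: 42.7
tool_pos: [0.4893, 0.1558, 0.1492]
tool_rot: [-3.141, -0.002, -0.06]
wrist_force: [-0.3, 0.1, -1.6]
grip_width: 0.0565
grip_force: 64.3
```

Descend 110 mm to about 39 mm, then settle.

>>> carry_out:
  deltas:
    - {"x": 0, "y": 0, "z": 20, "wx": 0, "wy": 0, "wz": 0, "claw": 0.1}
    - {"x": 0, "y": 0, "z": 35, "wx": 0, "wy": 0, "wz": 0, "claw": 0.1}
    - {"x": 0, "y": 0, "z": 30, "wx": 0, "wy": 0, "wz": 0, "claw": 0.1}
    - {"x": 0, "y": 0, "z": 15, "wx": 0, "wy": 0, "wz": 0, "claw": 0.1}
    - {"x": 0, "y": 0, "z": 8, "wx": 0, "wy": 0, "wz": 0, "claw": 0.1}
    - {"x": 0, "y": 0, "z": 2, "wx": 0, "wy": 0, "wz": 0, "claw": 0.1}
    - {"x": 0, "y": 0, "z": 0, "wx": 0, "wy": 0, "wz": 0, "claw": 0.1}
    - {"x": 0, "y": 0, "z": 0, "wx": 0, "wy": 0, "wz": 0, "claw": 0.1}

```text
t: 43.7
tool_pos: [0.4893, 0.156, 0.0391]
tool_rot: [-3.141, -0.002, -0.06]
wrist_force: [0.4, -0.2, -1.2]
grip_width: 0.0563
grip_force: 64.1
```

>>> carry_out:
  deltas:
    - {"x": 0.5, "y": 0, "z": 1, "wx": 0, "wy": 0, "wz": 0, "claw": 0.1}
    - {"x": 0, "y": 0, "z": 1, "wx": 0, "wy": 0, "wz": 0, "claw": 0.1}
    - {"x": 0, "y": 0, "z": 0, "wx": 0, "wy": 0, "wz": 0, "claw": 0.1}
    - {"x": 0, "y": 0, "z": 0, "wx": 0, "wy": 0, "wz": 0, "claw": 0.1}
    - {"x": 0, "y": 0, "z": 0, "wx": 0, "wy": 0, "wz": 0, "claw": 0.1}
    - {"x": 0, "y": 0, "z": 0, "wx": 0, "wy": 0, "wz": 0, "claw": 0.1}
    - {"x": 0, "y": 0, "z": 0, "wx": 0, "wy": 0, "wz": 0, "claw": 0.1}
    - {"x": 0, "y": 0, "z": 0, "wx": 0, "wy": 0, "wz": 0, "claw": 0.1}

```text
t: 44.7
tool_pos: [0.4894, 0.1558, 0.0363]
tool_rot: [-3.142, -0.0, -0.06]
wrist_force: [0.8, 0.4, -0.2]
grip_width: 0.056
grip_force: 64.6
```

>>> carry_out:
  deltas:
    - {"x": 0, "y": 0, "z": 0.5, "wx": 0, "wy": 0, "wz": 0, "claw": 0.1}
    - {"x": 0, "y": 0, "z": 0, "wx": 0, "wy": 0, "wz": 0, "claw": 0.1}
    - {"x": 0, "y": 0, "z": 0, "wx": 0, "wy": 0, "wz": 0, "claw": 0.3}
    - {"x": 0, "y": 0, "z": 0, "wx": 0, "wy": 0, "wz": 0, "claw": 0.5}
    - {"x": 0, "y": 0, "z": 0, "wx": 0, "wy": 0, "wz": 0, "claw": 0.7}
    - {"x": 0, "y": 0, "z": 0, "wx": 0, "wy": 0, "wz": 0, "claw": 0.7}
    - {"x": 0, "y": 0, "z": -20, "wx": 0, "wy": 0, "wz": 0, "claw": 0.7}
    - {"x": 0, "y": 0, "z": -40, "wx": 0, "wy": 0, "wz": 0, "claw": 0.7}

```text
t: 45.7
tool_pos: [0.4874, 0.1553, 0.0938]
tool_rot: [3.14, 0.006, -0.06]
wrist_force: [-0.4, 0.5, -0.6]
grip_width: 0.0724
grip_force: 0.0
```

>>> carry_out:
  deltas:
    - {"x": 0, "y": 0, "z": -50, "wx": 0, "wy": 0, "wz": 0, "claw": 0.7}
    - {"x": 0, "y": 0, "z": -50, "wx": 0, "wy": 0, "wz": 0, "claw": 0.7}
    - {"x": 0, "y": 0, "z": -30, "wx": 0, "wy": 0, "wz": 0, "claw": 0.7}
    - {"x": -10, "y": 50, "z": 0, "wx": 0, "wy": 0, "wz": 0, "claw": 0.7}
    - {"x": -10, "y": 50, "z": 0, "wx": 0, "wy": 0, "wz": 0, "claw": 0.7}
    - {"x": -10, "y": 50, "z": 0, "wx": 0, "wy": 0, "wz": 0, "claw": 0.7}
    - {"x": -10, "y": 50, "z": 0, "wx": 0, "wy": 0, "wz": 0, "claw": 0.7}
    - {"x": -10, "y": 50, "z": 0, "wx": 0, "wy": 0, "wz": 0, "claw": 0.7}

```text
t: 46.7
tool_pos: [0.4237, -0.0922, 0.2256]
tool_rot: [3.141, -0.0, -0.059]
wrist_force: [0.9, -0.7, -0.1]
grip_width: 0.0724
grip_force: 0.0
```

>>> carry_out:
  deltas:
    - {"x": -10, "y": 50, "z": 0, "wx": 0, "wy": 0, "wz": 0, "claw": 0.7}
    - {"x": -10, "y": 50, "z": 0, "wx": 0, "wy": 0, "wz": 0, "claw": 0.7}
    - {"x": -10, "y": 50, "z": 0, "wx": 0, "wy": 0, "wz": 0, "claw": 0.7}
    - {"x": 0, "y": 0, "z": 0, "wx": 0, "wy": 0, "wz": 0, "claw": 0.7}
    - {"x": 0, "y": 0, "z": 0, "wx": 0, "wy": 0, "wz": 0, "claw": 0.7}
    - {"x": 0, "y": 0, "z": 0, "wx": 0, "wy": 0, "wz": 0, "claw": 0.7}
    - {"x": 0, "y": 0, "z": 0, "wx": 0, "wy": 0, "wz": 0, "claw": 0.7}
    - {"x": 0, "y": 0, "z": 0, "wx": 0, "wy": 0, "wz": 0, "claw": 0.7}

```text
t: 47.7
tool_pos: [0.3858, -0.238, 0.2258]
tool_rot: [3.141, -0.0, -0.058]
wrist_force: [-0.3, 0.6, -0.2]
grip_width: 0.0728
grip_force: 0.0
```

```bash
python3 - <<'E'
from h import *
import pickle
J=snap("top"); pickle.dump(J,open("t7.pkl","wb")); I=pickle.load(open("i0.pkl","rb"))["top"]
cv2.imwrite("pics/t7.png",cv2.resize(J["color"][205:305,200:300],None,fx=6,fy=6,interpolation=cv2.INTER_CUBIC))
for im in(I,J):
    g=cv2.cvtColor(im["color"],cv2.COLOR_BGR2GRAY)
    x0,x1,y0,y1=240,275,255,290; m=(g[y0:y1,x0:x1]<14).astype(np.uint8)
    n,l,st,c=cv2.connectedComponentsWithStats(m); k=1+st[1:,4].argmax(); print(st[k],c[k]+[x0,y0],onz(im,c[k][0]+x0,c[k][1]+y0,.098).round(4))
    x0,x1,y0,y1=206,234,254,284
    e=cv2.HoughCircles(cv2.resize(g[y0:y1,x0:x1],None,fx=8,fy=8,interpolation=cv2.INTER_CUBIC),cv2.HOUGH_GRADIENT,1,200,param1=80,param2=10,minRadius=85,maxRadius=115)
    a=e[0][0]; u,v=(a[0]+.5)/8-.5+x0,(a[1]+.5)/8-.5+y0; print("tin",a,u,v,onz(im,u,v,.08).round(4))
s=telemetry.get_state();print(s["t"],s["tool_pos"])
E
```

```text
[  4   5  20  19 290] [253.6        269.17931034] [0.4844 0.0768 0.098 ]
tin [100.5 113.5 107.3] 218.125 267.75 [0.4881 0.1577 0.08  ]
[  5   5  20  19 286] [254.22727273 269.37762238] [0.484  0.0754 0.098 ]
tin [114.5 111.5 102.6] 219.875 267.5 [0.4887 0.1539 0.08  ]
47.75 [ 0.3857273  -0.23813306  0.22580787]
```

View pics/t7.png

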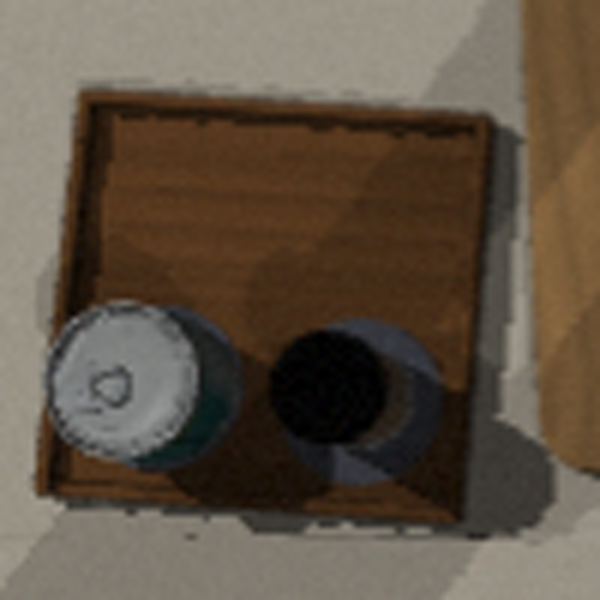

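The final top crop shows both items upright on their own pads: the tin lid at (123,381), jar cap at (328,388). That is within about 2 mm of where they started. The tea box is in the tray and the arm is clear, so I'm handing in.

```bash
python3 -c "
from h import *
print(sign_off())"
```

```text
the job is handed in; nothing more can be done
None
```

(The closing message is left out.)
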